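Clear the lid of the sample case, try its catch and hold the lid open

ROBOT

A 6-joint arm with a two-finger parallel gripper is mounted at the origin on a cart in front of the work surface, level with it; the furniture and walls round the work are solid. World frame = base frame: x ahead of the robot, y to its left, z up, the work surface at z = 0. Lengths are in m, angles in rad, forces in N, time in s.
With the tool pointing down it reaches from about 0.4 to 0.825 m from the base axis. Payload 7 kg.
Tool frame: the origin (TCP) lies midway between the tips of the shut fingers; the grasp point (between the pads) lies arm.hold_point_z behind it (arm.hold_point_z is the distance from the TCP to the grasp point, in m); z points along the fingers, y is the line along which they close (so a half turn about z gives the same grasp; the last joint's range is limited). The gripper opens to 88 mm and grips with 3 to 60 N. Pads are 19 mm wide; open, the fingers measure 130 mm over their backs; the gripper's body (78 mm by 193 mm) begins 47 mm behind the grasp point.
Start: joints at [1.452, 0.359, 0.012, 0, -1.224, -0.288], TCP at [0.267, 0.62, 0.227] pointing down, gripper open.
Joint ranges: [-3.07, 3.07], [-1.43, 2.12], [-1.02, 1.25], [-3.03, 1.67], [-3.05, -0], [-3.03, 3.03]. Speed limits (rad/s): [2.39, 2.39, 3.01, 3.14, 3.14, 3.14].

INTERFACE

Orientations are given as [roll, pitch, yaw] about the fixed x, y, z axes, in that order (R = Rz(yaw) Ry(pitch) Rx(roll)).
In Python, from station import arm gives the robot as it stands.
- The arm moves only by the shell command python3 -m crank 'ROWS' [OPENING] [FORCE]. ROWS is JSON, a list that holds one entry, the list of rows, each a list of 4 numbers: the shift along the tool's x, y, z in units of 25 mm (1.0 is 25 mm), then the turn about the tool's z in units of 5 degrees (1.0 is 5 degrees). A call has 1 to 12 rows; each row is the pose to reach, as a shift and turn from the pose commanded when the call began, along the tool's axes at that moment; what a row does not reach only later rows make up. A row lasts 1/8 s, in which the tool goes at most 62.5 mm and 10.7 degrees, less where a joint would pass 70% of its speed; a pose out of reach is approached as far as the arm can. A call with a gripper value outside its range is refused whole. OPENING is the closure, from 0 (fully open) to 1 (shut), set as the call begins (- or left out, the last holds). The fingers move at their own pace and stop on an object; FORCE is the grip in N (left out, the last holds). Time passes only in rows, so rows that repeat a pose let the fingers close. It gives the time, the measured TCP pose, the force, the opening and the grip force at its end, in the units of the state.
- arm.get_state(): the state, without advancing time (a new reading comes with each control period).
- arm.grab_frame(name): name is "scene" or "side" or "wrist"; returns (picture, depth): 400x640x3 uint8, red, green, blue; 400x640 float32, m along the optical axis (not along the pixel's ray), 0 where there is no reading.
- arm.get_calibration(name): a dict with "mtx" (3x3 intrinsics, pixels), "R" (3x3) and "t" (3): a world point X has camera coordinates R X + t; the wrist camera has in their place "mount" (4x4, takes a point from camera to tool coordinates, whose origin is the TCP and whose axes are the flange's). Camera axes: x right, y down, z forward; pixel columns grow to the right and rows downward; lengths in m; the calibration is good to about 2 mm. A picture is of the moment at which its call begins: read the wrist's pose just before it. get_calibration takes no time and is no camera call.
- arm.job_done(): hands the job in; it is judged then, once.
Trained networks look in the newest picture that a camera, given by its name, has taken for a name from the list of things; names that differ only in an ending like _2 or _b are one class to them, and where a whole thing is asked for, a point or a joint stands for the part that bears it (a point fixed in the world has none). Each returns a list of dicts, best first, with "score" (0 to 1); they miss things now and then, are a little off and sometimes report something else, mostly with a low value. They report only what shows in the picture. A call takes as long as a camera call. They do not tell look-alikes from the thing itself.
- arm.recognise(thing, camera): "extent" ([left, top, width, height] in pixels, round what is visible of it).
- arm.trace(thing, camera): "mask" (400x640 bool, what is visible of it) and "extent" ([left, top, width, height] in pixels, round what is visible of it).
The state is a dict: "t": time; "q": joint angles; "qd": joint speeds; "joint_efforts": joint torques, N m; "eef_pos": TCP position; "ee_rot": TCP orientation; "force": force on the tool from outside, world axes, zero at the start; "moment": the same for the moment, N m; "width": finger opening in m; "gripper_force": force on a finger pad.
Only numpy, scipy, OpenCV 4.12 (cv2) and the standard library are available. Lean on these libraries where they do the work, as an engineer would, in place of code of your own. Each camera call takes 0.05 s, during which the arm holds its last target. There are 200 camera calls.

TASK

First take the red-banded jar off the blue lid of the sample case and stand it upright, wholly on the round cork coaster. Then, before touching the black catch knob, tug the lid up by its orange tab to learn whether it is caught; if it is, let it down and turn the knob clockwise to its stop. Raise the lid to about 60 degrees (no less than 50) and finish while your fingers still hold it open there, without tipping the jar or shifting the blue-banded jar and the small beaker.

Things in the scene. Friction and masses are not known exactly. Their poses are not given: they have to be found in the camera images.
- case: White sample case, fixed to the bench: 170 (x) x 250 (y) x 80 mm high; top of its blue lid 91 mm above the bench. Origin: centre of the underside, on the bench; x points to the hinge side, away from the robot, y to the left, z up. On its front (-x): right, the lid's orange tab (y = -62 mm); left, a grey catch housing (54 wide, 52 deep, 90 mm high) with a black knob on top.
- lid (a joint): Opening angle of the blue lid, rad: 0 shut, grows as the front edge rises, stop at 1.35. The lid (0.25 kg) falls shut by itself. If the hidden catch holds it, it rattles up only to about 0.035 rad (7 mm at the tab) and stops hard there; if not, it rises freely. Which it is differs from start to start and cannot be seen; do not force it.
- lid_hinge (a point): Middle of the hinge line, at the far top edge of the case, 80 mm above the bench; the line runs along the case's y axis.
- tab (a point): Grip point on the orange tab, an upright fin that sticks out 50 mm level from the lid's front edge: 12 mm thick (along the case's y), 26 mm high, free at its sides and beneath. The point is amid the fin, 34 mm out from the lid's edge, 88 mm above the bench when shut, 210 mm from the hinge line. Pinched across its thickness from above, it swivels between the fingers as the lid turns.
- knob_top (a point): Centre of the top face of the round black ribbed catch knob, 130 mm above the bench; upright axis, 37 mm across, 34 mm high, to be gripped round its sides from above. Travel 1.3 rad, start random, stays where left, about 0.06 N m to turn. Clockwise from above releases: the clockwise stop is always free; turning on at the stop, the fingers just slip round. Let the lid down before turning it.
- knob_rim (a point): A point on the upper rim of the knob, 18.5 mm from its axis, which turns with it (not marked on the knob).
- jar: Small brown sample jar with a red band and a white screw lid, 53 mm across, 62 mm tall, about 0.06 kg; the white lid is the top 14 mm, 51 mm across. Origin: centre of its underside, z up. It stands on the blue lid of the case at the start.
- coaster: Round cork coaster, fixed to the bench, 110 mm across, 4 mm thick. Origin: centre of its underside.
- blue_jar: Similar jar with a blue band (53 mm across, 62 mm tall) on the bench; leave it. Origin: centre of its underside.
- beaker: Small plastic beaker, 51 mm tall and 55 mm across, on the bench; leave it. Origin: centre of its underside.
- viscometer: Tall white instrument on a stand at the right, fixed. Origin: middle of its foot, on the bench. Its head overhangs from about 0.3 to 0.52 m above the bench, up to 0.17 m from the origin towards the robot and 0.1 m to either side. Nothing to do with it, but the arm must swing clear of it: draw back towards the base before swinging left.
Not all that is in view belongs to the job. What is shaped like the jar but green is not meant.

How it is judged:
By the outcome, as a careful person would: the job done as asked, in the order asked, and still so for the second after the job is handed in, while the arm keeps its last pose, push and grip.
It also fails if it takes over 72 s, if anything falls off the work surface, if the arm or the gripper's body presses on something with over 40 N, if the wrist force passes 120 N, or if a joint passes its speed limit or range.

## Working session

There is one attempt and no reset: what is moved stays moved. The work goes in short steps, Python scripts to look and compute and a shell command to move; the robot and the scene stay as the last step left them, time stands still between calls to the robot, and variables do not carry over. Pictures are saved under pics/ and viewed, at most 10 in all, crops included, and the job is handed in when it is done.

```bash
ls; mkdir -p pics; cat > h.py <<'E'
import numpy as np, cv2, json
from scipy.spatial.transform import Rotation as Ro
from station import arm
def tool():
    s=arm.get_state(); T=np.eye(4); T[:3,:3]=Ro.from_euler('xyz',s['ee_rot']).as_matrix(); T[:3,3]=s['eef_pos']; return T
def cam2world(name):
    c=arm.get_calibration(name)
    if name=='wrist': return np.array(c['mtx']),tool()@np.array(c['mount'])
    T=np.eye(4);T[:3,:3]=c['R'];T[:3,3]=c['t'];return np.array(c['mtx']),np.linalg.inv(T)
def pts(depth,K,T,mask):
    v,u=np.nonzero(mask&(depth>0)); z=depth[v,u]
    P=np.c_[(u-K[0,2])/K[0,0]*z,(v-K[1,2])/K[1,1]*z,z]
    return P@T[:3,:3].T+T[:3,3]
def cloud(depth,K,T):
    v,u=np.mgrid[:400,:640]; z=depth
    P=np.stack([(u-K[0,2])/K[0,0]*z,(v-K[1,2])/K[1,1]*z,z],-1)
    return P@T[:3,:3].T+T[:3,3]
def grab(name,fn=None):
    K,T=cam2world(name); p,d=arm.grab_frame(name)
    if fn: cv2.imwrite('pics/'+fn,p[...,::-1])
    return p,d,K,T
def rows(target,yaw_turn=0):
    T=tool(); return (T[:3,:3].T@(np.array(target)-T[:3,3]))/0.025
E
python3 - <<'E'
from h import *
s=arm.get_state(); print({k:np.round(v,3) for k,v in s.items()}, arm.hold_point_z)
for n in('scene','side'):
    p,d,K,T=grab(n,n+'0.png')
    print(n,T[:3,3].round(2))
    for th in('case','lid','jar','coaster','tab','knob_top','blue_jar','beaker','viscometer'):
        for r in arm.trace(th,n)[:4]:
            if r['score']<.3: continue
            P=pts(d,K,T,r['mask'])
            if len(P): print(th,round(r['score'],2),r['extent'],np.median(P,0).round(3),np.percentile(P,3,axis=0).round(3),np.percentile(P,97,axis=0).round(3))
E
```

```text
pics
{'t': np.float64(0.0), 'q': array([ 1.452,  0.359,  0.011, -0.   , -1.224, -0.288]), 'qd': array([ 0.001, -0.002,  0.   , -0.   ,  0.001,  0.001]), 'joint_efforts': array([ 0.0000e+00, -5.8272e+01,  2.9305e+01,  6.9980e+00,  7.0000e-03,
       -0.0000e+00]), 'eef_pos': array([0.267, 0.619, 0.226]), 'ee_rot': array([ 3.14 , -0.   , -0.407]), 'force': array([-0.158,  0.187,  0.271]), 'moment': array([ 0.031, -0.038,  0.039]), 'gripper_force': np.float64(0.0), 'width': np.float64(0.088)} 0.0188
scene [-0.25  1.24  1.08]
jar 0.59 [285.3, 254.2, 11.1, 20.1] [0.485 0.139 0.044] [0.469 0.113 0.004] [0.512 0.152 0.065]
knob_top 0.41 [271.3, 240.7, 30.6, 21.1] [0.595 0.059 0.017] [0.498 0.054 0.006] [0.622 0.066 0.035]
blue_jar 0.82 [313.1, 267.4, 17.2, 23.3] [0.359 0.15  0.047] [0.343 0.128 0.011] [0.383 0.16  0.066]
side [0.79 0.58 1.29]
case 0.82 [263.7, 182.2, 91.7, 94.8] [ 0.574 -0.021  0.089] [ 0.461 -0.177  0.018] [0.664 0.065 0.103]
lid 0.98 [267.5, 179.1, 76.8, 86.9] [ 0.579 -0.067  0.09 ] [ 0.47  -0.183  0.076] [0.66  0.061 0.095]
lid 0.37 [294.5, 135.0, 15.2, 21.0] [ 0.453 -0.
[... 383 characters left out ...]
.2, 34.3] [0.442 0.288 0.003] [ 0.396  0.242 -0.002] [0.488 0.332 0.008]
coaster 0.63 [381.3, 246.4, 21.8, 22.5] [0.378 0.141 0.058] [ 0.344  0.101 -0.001] [0.397 0.161 0.065]
tab 0.86 [263.0, 179.6, 82.6, 86.0] [ 0.581 -0.064  0.09 ] [ 0.485 -0.182  0.083] [0.661 0.061 0.096]
knob_top 0.69 [266.5, 181.7, 88.4, 95.9] [ 0.573 -0.022  0.089] [ 0.459 -0.178  0.012] [0.664 0.065 0.111]
blue_jar 0.87 [382.2, 248.0, 17.9, 23.9] [0.378 0.144 0.058] [0.352 0.119 0.01 ] [0.397 0.161 0.065]
blue_jar 0.65 [266.4, 183.5, 89.5, 88.2] [ 0.576 -0.024  0.089] [ 0.462 -0.177  0.024] [0.663 0.065 0.104]
beaker 0.51 [297.0, 134.4, 11.2, 19.6] [ 0.453 -0.384  0.031] [ 0.431 -0.41   0.005] [ 0.476 -0.361  0.053]
```

```bash
python3 - <<'E'
import cv2
a=cv2.imread('pics/side0.png'); cv2.imwrite('pics/c1.png',cv2.resize(a[120:350,210:450],None,fx=2.5,fy=2.5,interpolation=cv2.INTER_CUBIC))
cv2.imwrite('pics/c2.png',cv2.imread('pics/scene0.png'))
E
```

```text
(no output)
```

View pics/c1.png

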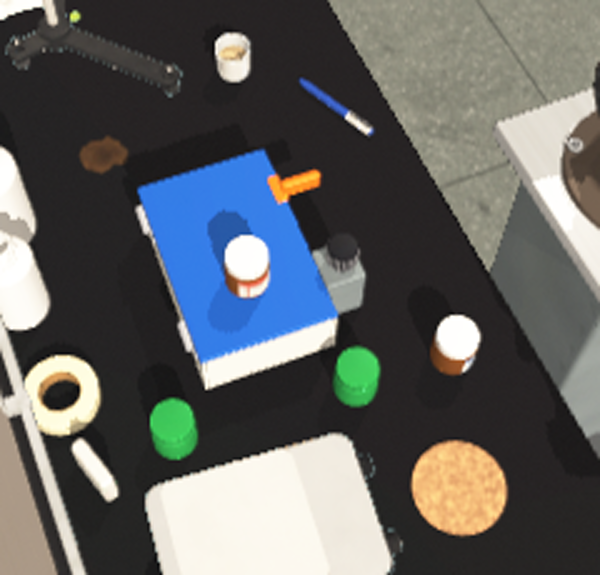

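View pics/c2.png

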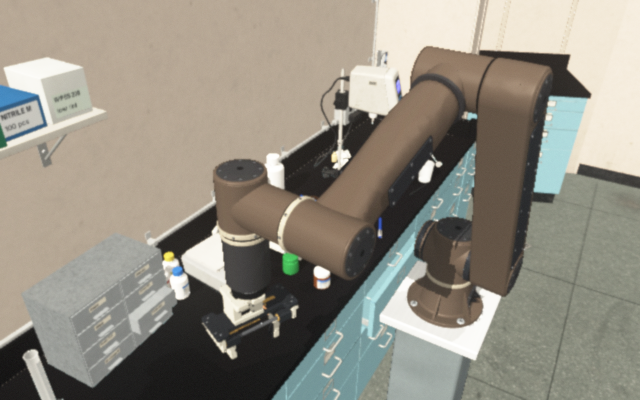

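Side camera candidates: the white-capped jar on the blue lid (side px ≈308,227, red band), green look-alikes (353,271) and (279,291), and the blue-banded jar on the bench (392,258). I choose the one on the lid. The coaster is at (393,315), the tab at (329,193), and the knob at (347,219).

```bash
python3 - <<'E'
from h import *
p,d,K,T=grab('side')
C=cloud(d,K,T); hsv=cv2.cvtColor(p,cv2.COLOR_RGB2HSV); x,y,z=C[...,0],C[...,1],C[...,2]
reg=(x>.35)&(x<.8)&(y>-.25)&(y<.12)&(d>0)
blue=reg&(hsv[...,0]>100)&(hsv[...,0]<120)&(hsv[...,1]>120)&(z>.08)&(z<.1)
r=cv2.minAreaRect(C[blue][:,:2].astype(np.float32)); print('lid',r,np.median(z[blue]))
o=reg&(hsv[...,0]>8)&(hsv[...,0]<22)&(hsv[...,1]>170)&(hsv[...,2]>120)
v,u=np.nonzero(o); print('tab',len(u),u.min(),u.max(),v.min(),v.max(),C[o].mean(0).round(3),np.percentile(C[o],[3,97],axis=0).round(3))
ro=cv2.minAreaRect(C[o&(z>.09)][:,:2].astype(np.float32));print(ro)
k=reg&(z>.12)&(x<.55)&(hsv[...,2]<90); print('knob',k.sum(),np.median(C[k],0).round(3),np.percentile(C[k],[3,97],axis=0).round(3))
j=reg&(z>.147)&(z<.162)&(x>.52); print('jar',j.sum(),C[j].mean(0).round(4),cv2.minEnclosingCircle(C[j][:,:2].astype(np.float32)))
# anything tall
s=arm.trace('viscometer','side')
for r in s[:2]:
  P=pts(d,K,T,r['mask']); print(r['score'],r['extent'],np.median(P,0).round(3),P.min(0).round(2),P.max(0).round(2))
g=(x>.3)&(x<.95)&(y>-.6)&(y<.7)&(z>.1)&(d>0)&~reg
H,ex,ey=np.histogram2d(x[g],y[g],bins=[np.arange(.3,1,.1),np.arange(-.6,.8,.1)]);print(H.astype(int))
E
```

```text
lid ((0.5774829387664795, -0.06257843971252441), (0.25703948736190796, 0.17269214987754822), 87.82284545898438) 0.08991264802756493
tab 168 302 338 188 236 [ 0.481 -0.114  0.087] [[ 0.423 -0.185 -0.002]
 [ 0.601 -0.     0.131]]
((0.5307785868644714, -0.0718144103884697), (0.20228150486946106, 0.05621509999036789), 41.482208251953125)
knob 113 [0.466 0.007 0.128] [[ 0.45  -0.01   0.123]
 [ 0.482  0.021  0.133]]
jar 213 [ 0.5795 -0.0152  0.1517] ((0.5800843238830566, -0.0159141942858696), 0.02617812715470791)
0.23 [263.4, 181.0, 92.1, 95.4] [ 0.574 -0.023  0.089] [ 0.44 -0.25 -0.01] [0.68 0.07 0.13]
[[    0     0     0     0     0     0     0     0     0     0     0   760
   2698]
 [  965     0     0     0     0     0     0     0     0     0     0     0
      0]
 [ 1415   537     0     0     0     0     0     0     0     0     0     0
      0]
 [ 1632   467     0     0     0     0     0     0     0     0     0     0
      0]
 [  175    20     0    24     0     0     0     0     0    63    87     0
      0]
 [  598   793  1062  2021  2335  2845  4378  7212 11940 17947 24225   761
      0]]
```

```bash
python3 -m crank '[[[1.0,0.9,0,-0.2],[3,2.5,0,-0.6],[5,4.3,0,-1],[7,6,0,-1.4],[9,7.7,0,-1.8],[11,9.4,0,-2.2],[13,11.1,0,-2.6],[15,12.8,0,-3],[17,14.5,0,-3.4],[19,16.2,0,-3.8],[20.8,17.7,0,-4.2],[21.5,18.3,0,-4.4]]]' 0 && python3 - <<'E'
from h import *
print(arm.get_state()['q'].round(3))
p,d,K,T=grab('wrist','w1.png')
C=cloud(d,K,T); hsv=cv2.cvtColor(p,cv2.COLOR_RGB2HSV); x,y,z=C[...,0],C[...,1],C[...,2]
print(T[:3,3],tool()[:3,3])
reg=(x>.35)&(x<.8)&(y>-.3)&(y<.15)&(d>0)
b=reg&(hsv[...,0]>100)&(hsv[...,0]<120)&(hsv[...,1]>120)&(z>.08)&(z<.1)
if b.sum(): print('lid',b.sum(),cv2.minAreaRect(C[b][:,:2].astype(np.float32)),np.median(z[b]))
j=reg&(z>.145)&(z<.162)&(x>.52)
if j.sum(): print('jar',j.sum(),C[j].mean(0).round(4),cv2.minEnclosingCircle(C[j][:,:2].astype(np.float32)))
E
```

```text
t: 2.6
eef_pos: [0.5805, -0.0153, 0.2267]
ee_rot: [3.142, -0.0, -0.023]
force: [1.3, 0.4, 0.1]
width: 0.0878
gripper_force: 0.0
[ 0.31   0.204 -0.202  0.    -1.164  1.237]
[ 0.64797691 -0.01613515  0.38468959] [ 0.58198221 -0.01875673  0.22632935]
lid 38585 ((0.5890198349952698, -0.06402342021465302), (0.25446397066116333, 0.14932404458522797), 87.93357849121094) 0.09071509688945523
jar 3640 [ 0.5796 -0.018   0.1524] ((0.5782918334007263, -0.01794220693409443), 0.025516938418149948)
```

View pics/w1.png

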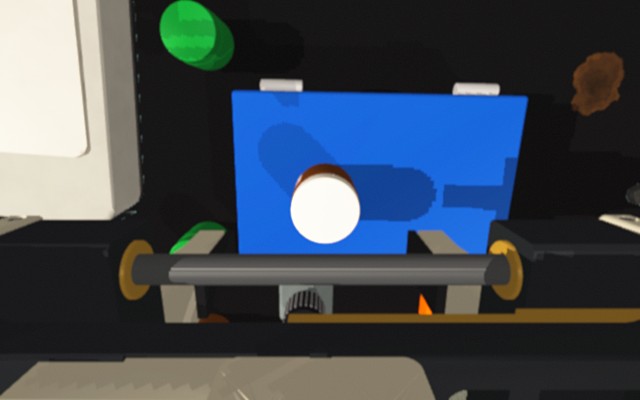

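The wrist view shows the white cap at (325,208), centred between the fingers, with the orange tab at (425,303) and the knob at (305,298). I'm going down now.

```bash
python3 -m crank '[[[0,0,0.8,0],[-0.1,0,1.8,0],[-0.1,0,2.8,0],[-0.1,0,3.6,0],[-0.1,0,4.2,0],[-0.1,0,4.5,0],[-0.1,0,4.65,0],[-0.1,0,4.65,0]]]' 0 && python3 -m crank '[[[0,0,0,0],[0,0,0,0],[0,0,0,0],[0,0,0,0],[0,0,0,0]]]' 0.6 12 && python3 -m crank '[[[0,0,-0.4,0],[0,0,-1.2,0],[0,0,-2.2,0],[0,0,-3,0],[0,0,-3.4,0],[0,0,-3.4,0]]]'
```

```text
t: 3.65
eef_pos: [0.5774, -0.0128, 0.1106]
ee_rot: [-3.142, -0.0, -0.023]
force: [0.1, 0.1, 0.3]
width: 0.0877
gripper_force: 0.0
t: 4.28
eef_pos: [0.5773, -0.013, 0.1105]
ee_rot: [3.141, -0.0, -0.023]
force: [-0.8, -1.2, 2.1]
width: 0.0514
gripper_force: 12.0
t: 5.03
eef_pos: [0.5774, -0.0127, 0.1959]
ee_rot: [-3.141, -0.001, -0.023]
force: [-1.3, 0.8, -1.1]
width: 0.0514
gripper_force: 12.0
```

```bash
python3 -m crank '[[[-0.3,-0.5,0,0],[-0.8,-1.6,0,0],[-1.5,-3.1,0,0],[-2.2,-4.6,0,0],[-2.9,-6.1,0,0],[-3.6,-7.6,0,0],[-4.3,-9.1,0,0],[-5,-10.4,0,0],[-5.5,-11.4,0,0],[-5.7,-11.9,0,0],[-5.7,-11.9,0,0]]]' && python3 - <<'E'
from h import *
for n in ('wrist','side'):
    p,d,K,T=grab(n,n+'2.png')
    C=cloud(d,K,T); hsv=cv2.cvtColor(p,cv2.COLOR_RGB2HSV); x,y,z=C[...,0],C[...,1],C[...,2]
    for r in arm.trace('coaster',n)[:2]:
        P=pts(d,K,T,r['mask']); P=P[abs(P[:,2])<.012]
        if len(P)>20: print(n,r['score'],r['extent'],np.median(P[:,2]),cv2.minEnclosingCircle(P[:,:2].astype(np.float32)),P.mean(0),np.percentile(P,[1,99],axis=0).round(3))
    g=(x>.34)&(x<.56)&(y>.17)&(y<.4)&(z>.02)&(z<.16)&(d>0)
    H,_,_=np.histogram2d(x[g],y[g],bins=[np.arange(.34,.57,.02),np.arange(.16,.41,.02)]);print(H.astype(int))
    if n=='wrist': Tt=tool();print(Tt[:3,3])
E
```

```text
t: 6.4
eef_pos: [0.4409, 0.2882, 0.1947]
ee_rot: [3.141, 0.001, -0.021]
force: [-0.0, 0.5, -0.7]
width: 0.0518
gripper_force: 12.0
wrist 0.89 [270.7, 125.0, 109.4, 82.2] 0.0037080718410276436 ((0.4391089081764221, 0.2838680148124695), 0.05576859414577484) [0.45359482 0.28313692 0.00369167] [[0.413 0.232 0.002]
 [0.492 0.336 0.005]]
[[  0   0   0   0   0   0   0   0   0   0   0   0]
 [  0   0   0   0   0   0   0   0   0   0   0   0]
 [  0   0   0   0   0   0   0   0   0   0   0   0]
 [  0   0   0   0   0   0   0   0   0   0   0   0]
 [  0   0   0   0   0   0   0   0   0   0   0   0]
 [  0   0   0   0   0   0   0   0   0   0   0   0]
 [  0   0   0   0   0   0   0   0   0   0   0   0]
 [  0   0   0   0   0   0   0   0   0   0   0  24]
 [  0   0   0   0   0   0   0   0   0   0   0   4]
 [  0   0  33 369  44   0   0  61  46   0   0   0]
 [  0 153 691 744 654 543 481 641 457  65   0   0]]
[0.44136543 0.28732496 0.1949208 ]
side 0.55 [372.1, 296.4, 42.6, 38.1] 0.0032284072770834005 ((0.4412098228931427, 0.28529486060142517), 0.05674459785223007) [0.44675627 0.28898798 0.00310958] [[ 0.398  0.235 -0.003]
 [ 0.494  0.338  0.009]]
[[ 0  0  0  0  0  0  0  0  0  0  0  0]
 [ 0  0  0  0  0  0  0  0  0  0  0  0]
 [ 0  0  0  0  0  0  0  0  0  0  0  0]
 [ 0  0  0  0  0  0  0  0  0  0  0  0]
 [ 0  0  0  0  0  0  0  0  0  0  0  0]
 [ 0  0  0  0  0  0  0  0  0  0  0  0]
 [ 0  0  0  0  0  0  0  0  0  0  0  0]
 [ 0  0  0  0  0  0  0  0  0  0  0  0]
 [ 0  0  0  0  0  0  0  0  0  0  0  0]
 [ 0  0  0 24  7  0  0  2  2  0  0  0]
 [ 0  5 33 42 31 22 15 29 38  7  0  0]]
```

View pics/wrist2.png

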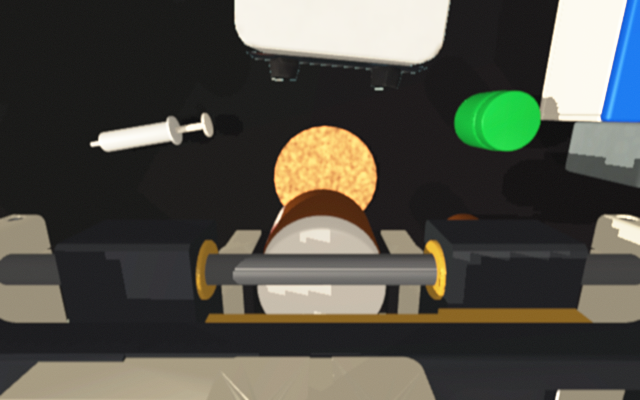

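The coaster is at (325,165), centred under the jar, and the box is clear. I'm lowering the jar.

```bash
python3 -m crank '[[[0,0.1,0.6,0],[-0.1,0.1,1.8,0],[-0.1,0.1,3.2,0],[-0.1,0.1,4.6,0],[-0.1,0.1,5.6,0],[-0.1,0.1,6.3,0],[-0.1,0.1,6.6,0],[-0.1,0.1,6.72,0],[-0.1,0.1,6.78,0],[-0.1,0.1,6.78,0]]]'
```

```text
t: 7.85
eef_pos: [0.4392, 0.2856, 0.0263]
ee_rot: [-3.141, -0.001, -0.023]
force: [0.3, -0.5, -0.7]
width: 0.0513
gripper_force: 12.0
```

```bash
python3 -m crank '[[[0,0,0.04,0],[0,0,0.08,0],[0,0,0.08,0]]]' && python3 -m crank '[[[0,0,0.02,0],[0,0,0.04,0],[0,0,0.04,0]]]'
```

```text
t: 8.22
eef_pos: [0.439, 0.2854, 0.0238]
ee_rot: [-3.142, -0.0, -0.023]
force: [-0.1, -0.6, -0.4]
width: 0.0514
gripper_force: 12.0
t: 8.6
eef_pos: [0.4391, 0.2854, 0.0234]
ee_rot: [-3.141, -0.0, -0.023]
force: [-2.7, -2.0, 8.1]
width: 0.0517
gripper_force: 12.0
```

```bash
python3 -m crank '[[[0,0,-0.03,0],[0,0,-0.03,0],[0,0,-0.03,0],[0,0,-0.03,0],[0,0,-0.5,0],[0,0,-1.5,0],[0,0,-3,0],[0,0,-4.8,0],[0,0,-6.5,0],[0,0,-7.5,0],[0,0,-8,0],[0,0,-8,0]]]' 0 && python3 - <<'E'
from h import *
p,d,K,T=grab('side','side3.png')
C=cloud(d,K,T); x,y,z=C[...,0],C[...,1],C[...,2]
j=(abs(x-.44)<.06)&(abs(y-.285)<.06)&(z>.055)&(z<.075)&(d>0)
print(j.sum(), C[j].mean(0) if j.sum() else '')
cv2.imwrite('pics/s3c.png',cv2.resize(p[220:340,330:450,::-1],None,fx=3,fy=3))
E
```

```text
t: 10.1
eef_pos: [0.439, 0.2855, 0.2234]
ee_rot: [-3.14, -0.001, -0.023]
force: [-1.1, 0.5, 0.3]
width: 0.0877
gripper_force: 0.0
281 [0.44248137 0.28820832 0.0645897 ]
```

```bash
python3 -m crank '[[[0,0.5,0,0],[0,1.8,0,0],[0,3.5,0,0],[0,5.2,0,0],[0,6.9,0,0],[0,8.6,0,0],[0,10.3,0,0],[0,12,0,0],[0,13.6,0,0],[0,15,0,0],[0,15.9,0,0],[0,16.2,0,0]]]' && python3 - <<'E'
from h import *
print(arm.get_state()['q'].round(2))
p,d,K,T=grab('wrist','w4.png'); Tt=tool(); print(Tt[:3,3])
C=cloud(d,K,T); hsv=cv2.cvtColor(p,cv2.COLOR_RGB2HSV); x,y,z=C[...,0],C[...,1],C[...,2]
reg=(x>.35)&(x<.8)&(y>-.25)&(y<.12)&(d>0)
o=reg&(hsv[...,0]>8)&(hsv[...,0]<20)&(hsv[...,1]>170)&(z>.07)&(z<.11)
P=C[o];print('orange',len(P),np.percentile(P,[2,50,98],axis=0).round(4),cv2.minAreaRect(P[P[:,2]>.096][:,:2].astype(np.float32)))
b=reg&(hsv[...,0]>100)&(hsv[...,0]<120)&(hsv[...,1]>120)&(z>.08)&(z<.1)
print('lid',b.sum(),cv2.boxPoints(cv2.minAreaRect(C[b][:,:2].astype(np.float32))).round(4))
k=reg&(z>.126)&(z<.136)&(x<.52);print('knob',k.sum(),C[k].mean(0) if k.sum() else '',cv2.minEnclosingCircle(C[k][:,:2].astype(np.float32)) if k.sum() else '')
E
```

```text
t: 11.65
eef_pos: [0.4286, -0.121, 0.2218]
ee_rot: [3.141, 0.002, -0.025]
force: [-0.4, 0.2, 0.4]
width: 0.0877
gripper_force: 0.0
[ 0.17 -0.03 -0.47 -0.   -1.13  1.38]
[ 0.42878193 -0.12091702  0.22194245]
orange 39 [[ 0.4416 -0.1272  0.0962]
 [ 0.4686 -0.1269  0.0974]
 [ 0.4837 -0.1253  0.0988]] ((0.4623672664165497, -0.12645314633846283), (0.0011806684779003263, 0.044062837958335876), 86.60062408447266)
lid 473 [[ 0.4865 -0.1885]
 [ 0.5792 -0.1909]
 [ 0.5857  0.064 ]
 [ 0.493   0.0664]]
knob 1811 [0.46482426 0.00180684 0.12941019] ((0.46391722559928894, 0.0030436113011091948), 0.018983740359544754)
```

View pics/w4.png

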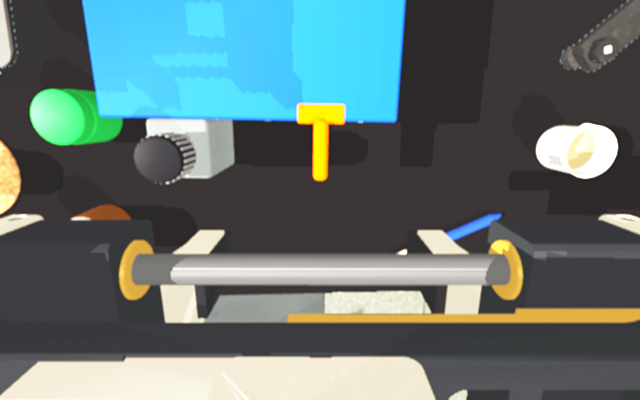

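View pics/s3c.png

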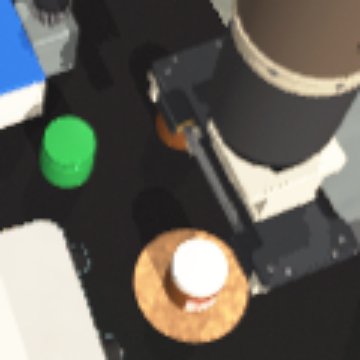

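The side crop shows the jar upright inside the coaster (200,268 in the crop). The wrist view shows the tab fin at (320,125–180) and the knob at (165,158). The image is brighter here, so I'll re-segment the fin.

```bash
python3 - <<'E'
from h import *
p,d,K,T=grab('wrist'); Tt=tool(); print(Tt[:3,3])
C=cloud(d,K,T); hsv=cv2.cvtColor(p,cv2.COLOR_RGB2HSV)
m=np.zeros((400,640),bool); m[100:190,290:350]=1
o=m&(hsv[...,1]>150)&(hsv[...,0]<30)&(d>0)
P=C[o&(C[...,2]>.09)]; print(len(P),np.percentile(P,[1,50,99],axis=0).round(4))
F=P[(P[:,0]<.475)]; print(cv2.minAreaRect(F[:,:2].astype(np.float32)),np.median(F[:,2]),F[:,0].min())
E
```

```text
[ 0.42904755 -0.12021504  0.22209961]
1325 [[ 0.441  -0.1408  0.0909]
 [ 0.4892 -0.1228  0.0936]
 [ 0.5011 -0.1041  0.1019]]
((0.4574309289455414, -0.12091043591499329), (0.011868974193930626, 0.03537321463227272), 86.62689971923828) 0.10006954539209592 0.4397684897235034
```

```bash
python3 -m crank '[[[0.4,0,0.6,0.1],[1.08,0,1.8,0.15],[1.08,0,3.2,0.15],[1.08,0,4.6,0.15],[1.08,0,5.4,0.15],[1.08,0,5.8,0.15],[1.08,0,6.04,0.15],[1.08,0,6.04,0.15]]]' && python3 -m crank '[[[0,0,0,0],[0,0,0,0],[0,0,0,0],[0,0,0,0],[0,0,0,0],[0,0,0,0],[0,0,0,0]]]' 1 15
```

```text
t: 12.75
eef_pos: [0.4569, -0.12, 0.0718]
ee_rot: [3.142, -0.0, -0.036]
force: [-0.0, -0.6, 0.5]
width: 0.087
gripper_force: 0.0
t: 13.62
eef_pos: [0.4567, -0.1202, 0.0718]
ee_rot: [-3.142, 0.0, -0.036]
force: [0.5, 1.3, 0.1]
width: 0.0234
gripper_force: 0.0
```

```bash
python3 -m crank '[[[0,0,0,0],[0,0,0,0],[0,0,0,0],[0,0,0,0]]]' && python3 -m crank '[[[0,0,-0.08,0],[0,0,-0.16,0],[0,0,-0.24,0],[0,0,-0.24,0]]]' && python3 -m crank '[[[0,0,-0.08,0],[0,0,-0.16,0],[0,0,-0.16,0]]]'
```

```text
t: 14.12
eef_pos: [0.4566, -0.1212, 0.0719]
ee_rot: [3.14, 0.0, -0.036]
force: [1.0, -10.0, -2.1]
width: 0.0122
gripper_force: 15.0
t: 14.62
eef_pos: [0.4569, -0.1212, 0.078]
ee_rot: [3.14, -0.0, -0.036]
force: [2.2, -8.0, -1.7]
width: 0.0119
gripper_force: 15.0
t: 15.0
eef_pos: [0.4568, -0.1212, 0.0808]
ee_rot: [3.141, 0.0, -0.037]
force: [7.5, -11.0, -17.1]
width: 0.0121
gripper_force: 15.0
```

The force jumped from about 2 N to 17 N at roughly 8 mm of lift, so the lid is caught. I'll let it down, release it and go to the knob.

```bash
python3 -m crank '[[[0,0,0.15,0],[0,0,0.3,0],[0,0,0.4,0],[0,0,0.4,0]]]' && python3 -m crank '[[[0,0,0,0],[0,0,0,0],[0,0,0,0],[0,0,0,0],[0,0,0,0]]]' 0 && python3 -m crank '[[[0,0,-0.6,0],[0,0,-1.6,0],[0,0,-2.8,0],[0,0,-3.8,0],[0,0,-4.4,0],[0,0,-4.6,0],[0,0,-4.6,0]]]'; python3 - <<'E'
from h import *
p,d,K,T=grab('side')
C=cloud(d,K,T); x,y,z=C[...,0],C[...,1],C[...,2]
print(arm.get_state()['q'].round(2))
for a in('blue_jar','beaker'):
    for r in arm.trace(a,'side')[:1]: print(a,r['score'],np.median(pts(d,K,T,r['mask']),0).round(3))
E
```

```text
t: 15.5
eef_pos: [0.4563, -0.1212, 0.0722]
ee_rot: [3.14, 0.001, -0.036]
force: [-1.3, -7.9, 5.8]
width: 0.0121
gripper_force: 15.0
t: 16.12
eef_pos: [0.4567, -0.1201, 0.0718]
ee_rot: [-3.142, 0.0, -0.036]
force: [-0.1, 0.0, 1.2]
width: 0.0564
gripper_force: 0.0
t: 17.0
eef_pos: [0.4565, -0.1201, 0.1863]
ee_rot: [-3.141, 0.001, -0.036]
force: [-1.1, 0.5, -0.1]
width: 0.0876
gripper_force: 0.0
[ 0.16  0.05 -0.48 -0.   -1.04  1.37]
blue_jar 0.89 [0.378 0.142 0.059]
beaker 0.46 [ 0.453 -0.383  0.032]
```

```bash
python3 -m crank '[[[0,-0.6,0,0],[0.1,-1.8,0,0],[0.1,-3.2,0,0],[0.14,-4.4,0.2,0],[0.14,-4.9,0.8,0],[0.14,-4.9,1.8,0],[0.14,-4.9,2.7,0],[0.14,-4.9,3.3,0],[0.14,-4.9,3.5,0],[0.14,-4.9,3.5,0]]]' && python3 -m crank '[[[0,0,0,0],[0,0,0,0],[0,0,0,0],[0,0,0,0],[0,0,0,0],[0,0,0,0]]]' 1 25
```

```text
t: 18.4
eef_pos: [0.4644, 0.002, 0.0989]
ee_rot: [3.141, 0.001, -0.036]
force: [0.8, 0.7, 0.3]
width: 0.0875
gripper_force: 0.0
t: 19.15
eef_pos: [0.4646, 0.0024, 0.0993]
ee_rot: [-3.141, -0.0, -0.036]
force: [-0.5, 1.5, 1.1]
width: 0.0367
gripper_force: 25.0
```

```bash
python3 -m crank '[[[0,0,0,1],[0,0,0,2],[0,0,0,3],[0,0,0,4],[0,0,0,5],[0,0,0,5]]]'; python3 -c "
from station import arm;s=arm.get_state();print(s['moment'],s['q'][5])"; python3 -m crank '[[[0,0,0,1],[0,0,0,2],[0,0,0,3],[0,0,0,4],[0,0,0,5],[0,0,0,6],[0,0,0,6]]]'; python3 -c "
from station import arm;s=arm.get_state();print(s['moment'],s['q'][5])"; python3 -m crank '[[[0,0,0,1],[0,0,0,2],[0,0,0,3],[0,0,0,4],[0,0,0,5],[0,0,0,6],[0,0,0,6]]]'; python3 -c "
from station import arm;s=arm.get_state();print(s['moment'],s['q'][5])"
```

```text
t: 19.9
eef_pos: [0.4645, 0.002, 0.0993]
ee_rot: [3.141, 0.0, -0.472]
force: [0.1, -0.5, 1.4]
width: 0.0363
gripper_force: 25.0
[-0.26894395  0.20879441 -0.09472115] 0.6689883583294193
t: 20.78
eef_pos: [0.4644, 0.0015, 0.0994]
ee_rot: [3.141, -0.001, -0.993]
force: [-1.0, -5.0, 3.3]
width: 0.0365
gripper_force: 25.0
[-1.78130629  0.08688432  0.4862604 ] 0.14761287174725066
t: 21.65
eef_pos: [0.4638, 0.0017, 0.0992]
ee_rot: [3.14, -0.001, -1.516]
force: [-3.8, -4.2, 4.3]
width: 0.0367
gripper_force: 25.0
[-1.05638438  1.32337821  0.44294155] -0.37539160095918883
```

The moment rose to about 0.45 N m and the fingers slipped after 1.48 rad in all, so the knob is at its clockwise stop. Next I release, rise, unwind and go to the tab.

```bash
python3 -m crank '[[[0,0,0,0],[0,0,0,0],[0,0,0,0],[0,0,0,0],[0,0,-0.5,0],[0,0,-1.5,0],[0,0,-2.5,-0.5],[0,0,-3.3,-2],[0,0,-3.5,-4],[0,0,-3.5,-6],[0,0,-3.5,-8],[0,0,-3.5,-10]]]' 0 && python3 -m crank '[[[0,0,0,-2],[0,0,0,-4],[0,0,0,-6],[0,0,0,-7],[0,0,0,-7]]]'
```

```text
t: 23.15
eef_pos: [0.4648, 0.0021, 0.1878]
ee_rot: [-3.141, -0.001, -0.641]
force: [0.3, -0.6, -0.4]
width: 0.0873
gripper_force: 0.0
t: 23.78
eef_pos: [0.4648, 0.0022, 0.1876]
ee_rot: [-3.141, -0.001, -0.036]
force: [-0.0, -0.7, 0.3]
width: 0.0876
gripper_force: 0.0
```

```bash
python3 -m crank '[[[0,0.6,0,0],[-0.1,1.8,0,0],[-0.14,3.2,0,0],[-0.14,4.5,0,0],[-0.14,5,0.4,0],[-0.14,5,1.4,0],[-0.14,5,2.7,0],[-0.14,5,3.8,0],[-0.14,5,4.4,0],[-0.14,5,4.63,0],[-0.14,5,4.63,0]]]' && python3 -m crank '[[[0,0,0,0],[0,0,0,0],[0,0,0,0],[0,0,0,0],[0,0,0,0],[0,0,0,0],[0,0,0,0],[0,0,0,0],[0,0,0,0],[0,0,0,0]]]' 1 20 && python3 -m crank '[[[0,0,-0.08,0],[0.01,0,-0.2,0],[0.02,0,-0.32,0],[0.03,0,-0.44,0],[0.03,0,-0.44,0]]]'
```

```text
t: 25.15
eef_pos: [0.4565, -0.1227, 0.0709]
ee_rot: [3.141, 0.001, -0.036]
force: [0.7, 0.2, 0.4]
width: 0.0879
gripper_force: 0.0
t: 26.4
eef_pos: [0.4567, -0.1216, 0.071]
ee_rot: [-3.14, -0.0, -0.036]
force: [-1.0, 9.3, 1.6]
width: 0.0119
gripper_force: 20.0
t: 27.02
eef_pos: [0.4575, -0.1216, 0.0819]
ee_rot: [-3.14, -0.0, -0.036]
force: [0.1, 8.4, -2.2]
width: 0.012
gripper_force: 20.0
```

It is now 11 mm up with only 2 N, so the lid is free. I'm following the arc about the hinge.

```bash
python3 -m crank '[[[0.04,0,-0.35,0],[0.1,0,-0.72,0],[0.2,0,-1.15,0],[0.31,0,-1.58,0],[0.45,0,-2.0,0],[0.61,0,-2.41,0],[0.79,0,-2.81,0],[0.99,0,-3.2,0],[1.21,0,-3.58,0],[1.45,0,-3.95,0],[1.45,0,-3.95,0]]]'
```

```text
t: 28.4
eef_pos: [0.4935, -0.1231, 0.1807]
ee_rot: [-3.14, 0.001, -0.036]
force: [-1.5, 5.8, -0.1]
width: 0.012
gripper_force: 20.0
```

```bash
python3 -m crank '[[[0.26,0,-0.36,0],[0.54,0,-0.7,0],[0.83,0,-1.03,0],[1.15,0,-1.33,0],[1.48,0,-1.63,0],[1.82,0,-1.91,0],[2.17,0,-2.16,0],[2.55,0,-2.4,0],[2.8,0,-2.55,0],[3.06,0,-2.69,0],[3.19,0,-2.76,0],[3.19,0,-2.76,0]]]'; python3 - <<'E'
from h import *
s=arm.get_state();print(s['force'],s['eef_pos'],s['q'].round(2))
p,d,K,T=grab('side')
C=cloud(d,K,T); x,y,z=C[...,0],C[...,1],C[...,2]; hsv=cv2.cvtColor(p,cv2.COLOR_RGB2HSV)
b=(hsv[...,0]>98)&(hsv[...,0]<122)&(hsv[...,1]>120)&(x>.5)&(x<.75)&(abs(y+.06)<.15)&(z>.1)&(d>0)
P=C[b]
if len(P)>50:
    c=P.mean(0); n=np.linalg.svd(P-c)[2][2]; print(len(P),c,np.degrees(np.arccos(abs(n[2]))))
for a in('jar','blue_jar','beaker'):
    for r in arm.trace(a,'side')[:3]: print(a,round(r['score'],2),np.median(pts(d,K,T,r['mask']),0).round(3))
cv2.imwrite('pics/s9.png',cv2.resize(p[100:350,210:450,::-1],None,fx=2.3,fy=2.3))
E
```

```text
t: 29.9
eef_pos: [0.5734, -0.1264, 0.2495]
ee_rot: [-3.141, 0.001, -0.036]
force: [-0.5, 4.5, -2.5]
width: 0.0118
gripper_force: 20.0
[-0.5026719   4.52490889 -2.51193673] [ 0.57344692 -0.12639658  0.2494652 ] [ 0.12  0.2  -0.15 -0.   -1.22  1.42]
2533 [ 0.6293591  -0.04945568  0.17263825] 61.36850040239748
jar 0.82 [0.447 0.292 0.063]
jar 0.78 [0.723 0.113 0.059]
jar 0.66 [0.502 0.133 0.058]
blue_jar 0.63 [0.377 0.143 0.058]
beaker 0.27 [0.378 0.141 0.058]
```

View pics/s9.png

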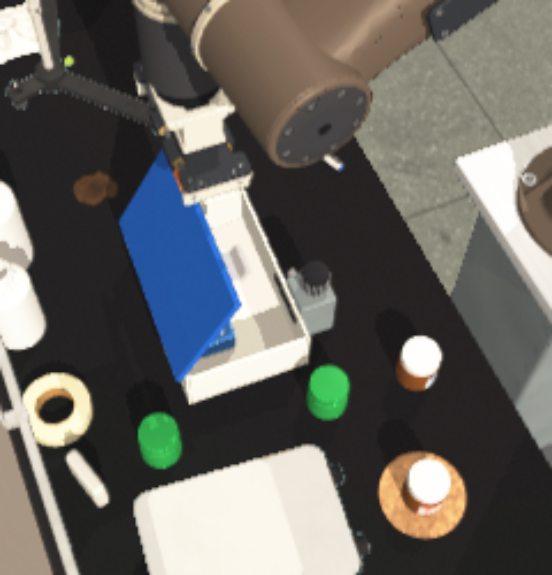

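The view shows the lid open at about 61° and held by the fingers. The red-banded jar stands on the coaster at (428,490), and the blue jar has not moved. I'm handing the job in.

```bash
python3 -c "
from station import arm;print(arm.job_done())"
```

```text
the job is handed in; nothing more can be done
None
```

I handed the job in at about 30 s: the red-banded jar stands upright on the coaster, the tug showed the lid was caught, I turned the knob clockwise to its stop, and the fingers now hold the lid open at about 61°; the blue-banded jar has not moved, and the beaker, hidden by the arm in the last picture, had not moved when last seen after the tug.

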